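Square a phone up on the screen separator and close the jaw on it

ROBOT

A 6-joint arm with a two-finger parallel gripper is mounted at the origin on the work surface. World frame = base frame: x ahead of the robot, y to its left, z up, the work surface at z = 0. Lengths are in m, angles in rad, forces in N, time in s.
With the tool pointing down it reaches from about 0.35 to 0.875 m from the base axis. Payload 4.2 kg.
Tool frame: the origin (TCP) lies at the very end of the fingers, on their centre line; the grasp point (between the pads) lies arm.grasp_offset behind it (arm.grasp_offset is the distance from the TCP to the grasp point, in m); z points along the fingers, y is the line along which they close (so a half turn about z gives the same grasp; the last joint's range is limited). The gripper opens to 87 mm and grips with 3 to 60 N. Pads are 19 mm wide; open, the fingers measure 117 mm over their backs; the gripper's body (75 mm by 190 mm) begins 51 mm behind the grasp point.
Start: joints at [1.55, 0.385, 0.008, 0, -1.194, -0.259], TCP at [0.173, 0.601, 0.223] pointing down, gripper open.
Joint ranges: [-3.14, 3.14], [-1.21, 2.06], [-1.07, 1.41], [-3.16, 2.05], [-2.99, -0.16], [-3.1, 3.1]. Speed limits (rad/s): [2.79, 2.79, 3.14, 3.14, 3.14, 3.14].

INTERFACE

Orientations are given as a unit quaternion [x, y, z, w].
In Python, from workcell import arm gives the robot as it stands.
- The arm moves only by the tool inch_along, called as a command line: name --argument value ..., lists and objects as JSON in quotes. Schema: {"type":"object","properties":{"plan":{"type":"array","items":{"type":"array","items":{"type":"array","items":{"type":"number"},"minItems":6,"maxItems":6},"minItems":1,"maxItems":8},"minItems":1,"maxItems":1},"jaw":{"type":"number"},"clamp_n":{"type":"number"},"only":{"type":"string"},"quiet":{"type":"boolean"},"lines":{"type":"string"}},"required":["plan"],"additionalProperties":false}. plan is a list that holds a single list of rows (three levels of brackets), with 1 to 8 rows, each of 6 numbers: dx, dy, dz in m, then a rotation vector rx, ry, rz in rad; each row is the pose to reach, as a shift and turn from the pose commanded when the call began, along the tool's axes at that moment; what a row does not reach only later rows make up. A row lasts 1/8 s, in which the tool goes at most 0.0625 m and 0.188 rad, less where a joint would pass 70% of its speed; a pose out of reach is approached as far as the arm can. jaw is the finger opening in m, set as the call begins (left out keeps the last). The fingers move at their own pace and stop on an object; clamp_n is the grip in N (left out, the last holds). Time passes only in rows, so rows that do not move let the fingers close. The tool returns the time, the measured TCP pose, the force, the opening and the grip force at its end. only (a regular expression) keeps the lines of the reply that match it, lines (a string "A,B") keeps lines A to B, and quiet returns only ok. Input that does not fit is refused with a message, and nothing moves.
- arm.read_state(): the state, without advancing time (a new reading comes with each control period).
- arm.capture(name): name is "scene" or "top" or "wrist"; returns a dict with "color" (420x560x3 uint8, red, green, blue), "vertical_fov" (degrees; the focal length in pixels is half the picture's height over the tangent of half this angle, whatever the lens; pixels are square), "cx", "cy" (the principal point, pixels), "pose" (4x4, takes a point from camera to world coordinates); the wrist camera has in their place "mount" (4x4, takes a point from camera to tool coordinates, whose origin is the TCP and whose axes are the flange's). Camera axes: x right, y down, z forward; pixel columns grow to the right and rows downward; lengths in m; the calibration is good to about 2 mm. A picture is of the moment at which its call begins: read the wrist's pose just before it. There is no depth.
- arm.job_done(): hands the job in; it is judged then, once.
The state is a dict: "clock": time; "joint_pos": joint angles; "qvel": joint speeds; "tau": joint torques, N m; "position": TCP position; "ee_rot": TCP orientation; "wrist_force": force on the tool from outside, world axes, zero at the start; "wrist_torque": the same for the moment, N m; "gripper_width": finger opening in m; "finger_force": force on a finger pad.
Only numpy, scipy, OpenCV 4.12 (cv2) and the standard library are available. Lean on these libraries where they do the work, as an engineer would, in place of code of your own. Each camera call takes 0.05 s, during which the arm holds its last target. There are 200 camera calls.

TASK

Set up the cracked phone for screen removal on the separator's metal plate: push it along the plate into the corner, so that its long side lies flush along the fence and its end flush against the end stop, with the sliding clamp jaw pushed up snug against its other long side. Only push with the fingers: do not lift or tip the phone, and leave the tools and parts around it where they are.

Things in the scene. Friction and masses are not known exactly. Their poses are not given: they have to be found in the camera images.
- phone: Smartphone lying face up and flat on the separator's plate, black cracked glass in an aluminium surround: a plain slab 76 (its x) by 158 (its y) by 10 mm high, about 0.24 kg. Origin: centre of its underside. It starts up to about 11 degrees askew and free of the fence, the end stop and the jaw; it slides on the plate under about 1 to 2 N.
- separator: Heated screen separator: a grey housing, fixed, with a flat aluminium plate on top, 200 mm (its x) by 300 mm (its y), surface 80 mm above the bench. Origin: on the bench under the plate's centre; x points to the far side as the robot sees it, y to its left. A grey deck 5 mm below the plate surrounds it: 25 mm wide at front and back, 60 mm at the right with flush keys, 10 mm at the left.
- fence (a point): Middle of the foot of the fence's flat inner face, on the plate. The fence is a dark steel bar 8 mm high along the plate's far edge: inner face at separator x = +88 mm, from y = -130 to +150 mm. Axes as the separator's.
- end_stop (a point): Middle of the foot of the end stop's flat inner face, on the plate. The end stop is a dark steel bar 8 mm high at the plate's left end: inner face at separator y = +140 mm, from x = -20 to +88 mm. The front and right edges of the plate are open. Axes as the separator's.
- corner (a point): The inside corner where the faces of fence and end stop meet, at the plate's surface (separator x = +88, y = +140, 80 mm above the bench); axes as the separator's. When done, the phone's origin is 38 mm from it in x and 79 mm in y, on the -x, -y side.
- jaw (a joint): Travel of the clamp jaw in m towards the fence (separator +x): 0 fully back, 0.10 at most. It slides stiffly (about 3 N) and stays where it is left. It starts at 0 to 0.015 and is at 0.087 when a phone is held between it and the fence.
- jaw_face (a point): Middle of the jaw's clamping face, 8 mm above the plate, at separator y = +20 mm; axes as the separator's. The jaw is a dark steel bar across the front of the plate, 180 mm long along y, 14 mm thick, top 16.5 mm above the plate, with two black locking knobs (18 mm across, tops 34.5 mm above the plate) 60 mm either side of its middle. The locks are loose: nothing needs turning.
- jaw_back (a point): Middle of the back of the jaw (the side towards the plate's front edge), where it is pushed; 14 mm behind jaw_face, 8 mm above the plate, in the bare bar between the knobs.
- suction_cup: Black rubber suction cup with a steel pull ring, 44 mm across, 45 mm high, on the front right corner of the separator's deck. Leave alone. Origin: centre of its underside.
- flux_jar: Small jar with a green cap, 28 mm across, 26 mm high, on the front left corner of the separator's plate. Leave alone. Origin: centre of its underside.
- screwdriver: Precision screwdriver, red handle, 150 mm long, 13 mm thick, lying on the bench to the right of the separator. Leave alone. Origin: near its middle, on the bench.
- tweezers: Steel tweezers, 125 mm long, 6 mm high, lying on the bench to the left of the separator. Leave alone. Origin: near its middle, on the bench.
- phone_frame: Empty blue phone frame, 75 by 156 by 8 mm, lying on the bench to the left. Leave alone. Origin: centre of its underside.
- screw_dish: Steel screw dish, 70 mm across, 22 mm high, on the bench to the right. Leave alone. Origin: centre of its underside.
- battery: Flat black phone battery, 60 by 90 by 5 mm, on the bench at the left, nearer the robot. Leave alone. Origin: centre of its underside.

How it is judged:
At the end, for the whole second after the job is handed in: The phone lies flat and at rest on the plate, its long side within 2.5 mm of the fence and parallel to it within 0.025 rad, its end within 2.5 mm of the end stop, and the jaw's face within 3.5 mm of where it would be with no play at all (76 mm from the fence) (x of phone in the frame of corner between -0.0405 and -0.036 m and y of phone in the frame of corner between -0.0815 and -0.077 m and angle between the y axis of phone and the y axis of separator, either way round below 0.025 rad and z of phone in the frame of corner between -0.003 and 0.003 m and angle between phone's own z axis and vertical below 0.05 rad and x of jaw_face in the frame of corner above -0.0795 m and linear speed of phone below 0.01 m/s); the robot touches nothing.
It fails at once if the phone is lifted or tipped off the plate (z of phone in the frame of corner above 0.01 m or angle between phone's own z axis and vertical above 0.12 rad).
It fails at once if a tool or part lying around the phone is moved more than 20 mm (distance of any of suction_cup, flux_jar, screwdriver, tweezers, phone_frame, screw_dish, battery from where it was at the start of the episode above 0.02 m).
It also fails if it takes over 51 s, if anything falls off the work surface, if the arm or the gripper's body presses on something with over 40 N, if the wrist force passes 120 N, or if a joint passes its speed limit or range.

## Working session

There is one attempt and no reset: what is moved stays moved. The work goes in short steps, Python scripts to look and compute and a tool call to move; the robot and the scene stay as the last step left them, time stands still between calls to the robot, and variables do not carry over. Pictures are saved under pics/ and viewed, at most 10 in all, crops included, and the job is handed in when it is done.

```bash
ls; mkdir -p pics
```

Run:
```python
from workcell import arm
import cv2, numpy as np
s=arm.read_state(); print(s['clock'],s['position'],s['ee_rot'],arm.grasp_offset)
for n in ['scene','top']:
    c=arm.capture(n); cv2.imwrite(f'pics/{n}0.png',c['color'][:,:,::-1])
    print(n,c['vertical_fov'],c['cx'],c['cy'],np.round(c['pose'],4).tolist())
```

```text
pics
workcell.py
0.0 [0.17240657 0.60010887 0.22145366] [ 9.90216212e-01 -1.39537172e-01 -1.19706718e-04  1.10284107e-03] 0.0187
scene 49.487462979838774 276.3571502956792 214.11231755745976 [[0.6438, 0.5564, -0.5254, 1.2377], [0.7651, -0.4579, 0.4527, -0.6292], [0.0113, -0.6934, -0.7205, 1.0289], [0.0, 0.0, 0.0, 1.0]]
top 56.067849770111884 278.9154282111782 212.65866779263095 [[-0.1444, -0.9698, 0.1966, 0.3345], [-0.9895, 0.1415, -0.0285, 0.0145], [-0.0001, -0.1987, -0.9801, 1.136], [0.0, 0.0, 0.0, 1.0]]
```

View pics/top0.png

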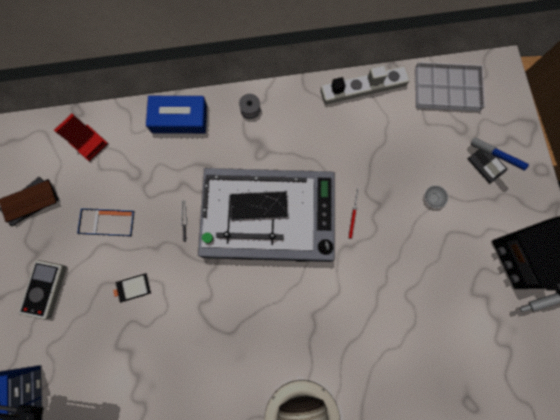

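View pics/scene0.png

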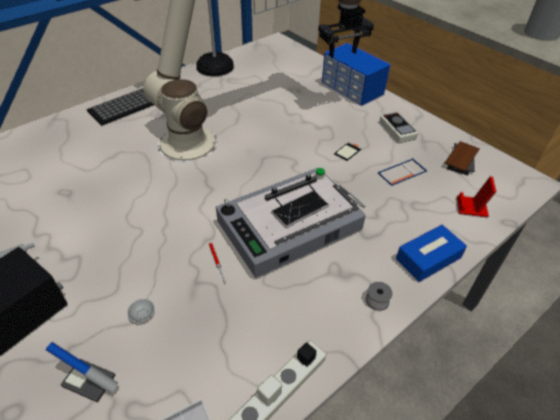

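The top view shows the separator at cols 200–335, rows 170–260. The phone is at about (258,206), the jaw bar runs from (215,235) to (285,238), and the jar is at (208,238). I'll cast these rough points onto the plate.

Create h.py:
```python
from workcell import arm
import numpy as np, cv2
from scipy.spatial.transform import Rotation as R
def cam(n):
    s=arm.read_state(); c=arm.capture(n)
    if 'pose' not in c:
        T=np.eye(4);T[:3,:3]=R.from_quat(s['ee_rot']).as_matrix();T[:3,3]=s['position'];c['pose']=T@c['mount']
    c['f']=c['color'].shape[0]/2/np.tan(np.radians(c['vertical_fov'])/2); return c
def cast(c,uv,z):
    uv=np.atleast_2d(uv).astype(float)
    d=np.c_[(uv[:,0]-c['cx'])/c['f'],(uv[:,1]-c['cy'])/c['f'],np.ones(len(uv))]@c['pose'][:3,:3].T
    o=c['pose'][:3,3]; return o+d*((z-o[2])/d[:,2])[:,None]
def proj(c,P):
    q=(np.atleast_2d(P)-c['pose'][:3,3])@c['pose'][:3,:3]; return q[:,:2]/q[:,2:]*c['f']+[c['cx'],c['cy']]
def tool(p):  # world point -> tool-axes shift from current TCP
    s=arm.read_state(); return R.from_quat(s['ee_rot']).inv().apply(np.array(p)-s['position'])
```

Run:
```python
from h import *
c=cam('top')
print(cast(c,[[203,170],[335,171],[335,260],[200,260]],.075).round(3))
print('phone',cast(c,[[229,194],[286,192],[288,217],[230,220]],.09).round(3))
print('jaw',cast(c,[[215,235],[285,238]],.0965).round(3))
cv2.imwrite('pics/topz.png',cv2.resize(c['color'][160:270,190:345,::-1],None,fx=5,fy=5,interpolation=cv2.INTER_CUBIC))
w=arm.capture('wrist'); print(np.round(w['mount'],3).tolist(),w['vertical_fov'],w['cx'],w['cy'])
s=arm.read_state();print(R.from_quat(s['ee_rot']).as_matrix().round(3).tolist())
```

```text
[[ 0.699  0.177  0.075]
 [ 0.643 -0.189  0.075]
 [ 0.398 -0.146  0.075]
 [ 0.45   0.212  0.075]]
phone [[ 0.616  0.111  0.09 ]
 [ 0.599 -0.043  0.09 ]
 [ 0.529 -0.039  0.09 ]
 [ 0.543  0.117  0.09 ]]
jaw [[ 0.508  0.161  0.097]
 [ 0.473 -0.022  0.097]]
[[0.001, -0.957, -0.29, 0.08], [1.0, 0.001, 0.001, 0.0], [-0.0, -0.29, 0.957, -0.162], [0.0, 0.0, 0.0, 1.0]] 66.1717118207601 280.09864360977 208.69505696113782
[[0.961, -0.276, -0.0], [-0.276, -0.961, -0.001], [0.0, 0.001, -1.0]]
```

View pics/topz.png

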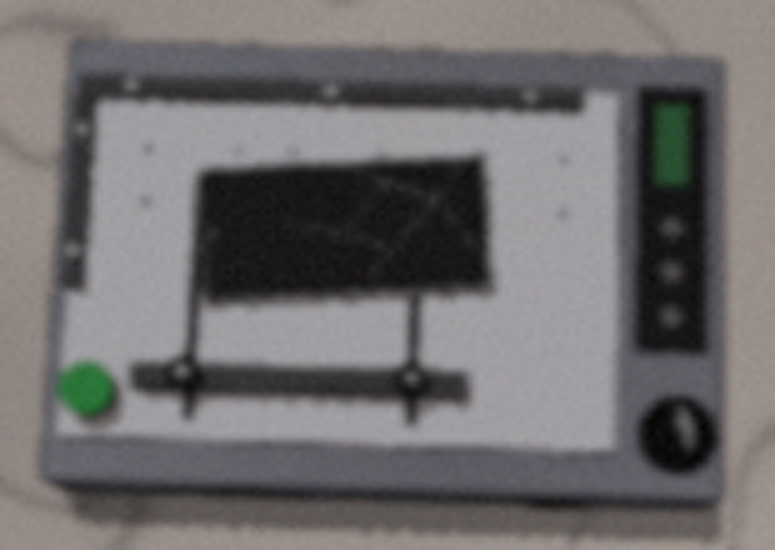

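Run:
```python
from h import *
print(tool([.55,.03,.27]).round(4))
```

```text
[ 0.5204  0.4439 -0.0475]
```

inch_along --plan '[[[0.045, 0.038, -0.006, 0, 0, 0], [0.09, 0.076, -0.012, 0, 0, 0], [0.135, 0.114, -0.018, 0, 0, 0], [0.18, 0.152, -0.024, 0, 0, 0], [0.225, 0.19, -0.03, 0, 0, 0], [0.27, 0.228, -0.036, 0, 0, 0], [0.315, 0.266, -0.042, 0, 0, 0], [0.36, 0.304, -0.048, 0, 0, 0]]]'

```text
clock: 1.2
position: [0.4353, 0.2074, 0.2709]
ee_rot: [0.99, -0.139, 0.0, -0.0]
wrist_force: [1.2, 0.8, -0.4]
gripper_width: 0.0872
finger_force: 0.0
```

inch_along --plan '[[[0.045, 0.04, 0, 0, 0, -0.04], [0.09, 0.08, 0, 0, 0, -0.08], [0.135, 0.12, 0, 0, 0, -0.13], [0.16, 0.14, 0, 0, 0, -0.13], [0.16, 0.14, 0, 0, 0, -0.13], [0.16, 0.14, 0, 0, 0, -0.13]]]'

```text
clock: 1.95
position: [0.5493, 0.0306, 0.2703]
ee_rot: [0.997, -0.075, -0.0, -0.0]
wrist_force: [-0.5, 0.3, 0.7]
gripper_width: 0.0873
finger_force: 0.0
```

Run:
```python
from h import *
s=arm.read_state(); print(s['position'],s['qvel'].round(3) if hasattr(s['qvel'],'round') else s['qvel'])
c=cam('wrist'); np.save('w.npy',c,allow_pickle=True); cv2.imwrite('pics/w1.png',c['color'][:,:,::-1])
```

```text
[0.54932244 0.03060442 0.27029322] [ 0.019 -0.012 -0.003 -0.001 -0.001  0.002]
```

View pics/w1.png

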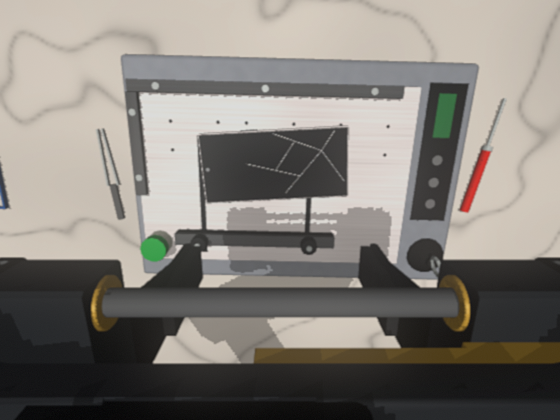

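The wrist view gives these positions:
- **Fence:** inner edge from (142,93) to (404,99).
- **End stop:** from (142,93) to (147,194).
- **Phone corners:** (199,134), (347,126), (348,195), (205,202).
- **Jaw:** face top edge from (176,231) to (334,234).
- **Jar:** (154,248).

Run:
```python
from h import *
c=np.load('w.npy',allow_pickle=True).item()
g=cv2.cvtColor(c['color'],cv2.COLOR_RGB2GRAY)
ph=cast(c,[[199,134],[347,126],[348,195],[205,202]],.09)
m=((g<75)*255).astype(np.uint8)[115:212,180:365]; m=cv2.morphologyEx(m,cv2.MORPH_CLOSE,np.ones((7,7)));m=cv2.morphologyEx(m,cv2.MORPH_OPEN,np.ones((15,15)))
k=max(cv2.findContours(m,0,2)[0],key=cv2.contourArea); r=cv2.boxPoints(cv2.minAreaRect(k))+[180,115]; print('box px',r.round(1).tolist())
f=cast(c,[[142,94],[404,100]],.085); e=cast(c,[[143,97],[147,194]],.085)
d=f[0]-f[1]; yaw=np.arctan2(-d[0],d[1]); print('yaw',yaw, np.linalg.norm(d))
d=e[0]-e[1]; print('yaw2',np.arctan2(d[1],d[0]),np.linalg.norm(d))
Rz=R.from_euler('z',yaw).as_matrix(); corner=f[0]; corner[2]=.08
O=corner-Rz@[.088,.14,0]; print('corner',corner,'sep',O); np.savez('sep.npz',yaw=yaw,O=O)
S=lambda P:((P-O)@Rz).round(4).tolist()
print('phone',S(ph)); print('box',S(cast(c,r,.09)))
print('jaw',S(cast(c,[[176,231],[334,234]],.0965)))
print('jar',S(cast(c,[[154,248]],.106)))
for t in ([-.05,.03,.15],):
    print(tool(O+Rz@t))
s=arm.read_state();X=R.from_quat(s['ee_rot']).as_matrix()[:,0];print('tool yaw',np.arctan2(X[1],X[0]))
```

```text
box px [[197.9, 135.4], [345.0, 128.0], [348.3, 194.2], [201.2, 201.5]]
yaw -0.17053998239845275 0.2666837296244927
yaw2 -0.22875041941927218 0.10208054264149033
corner [0.66513816 0.15432058 0.08      ] sep [0.55465472 0.03128641 0.08      ]
phone [[0.0499, 0.083, 0.01], [0.0613, -0.0696, 0.01], [-0.0118, -0.0767, 0.01], [-0.0232, 0.0801, 0.01]]
box [[0.0485, 0.0842, 0.01], [0.0592, -0.0677, 0.01], [-0.0109, -0.0769, 0.01], [-0.0227, 0.0843, 0.01]]
jaw [[-0.0555, 0.1124, 0.0165], [-0.0553, -0.0634, 0.0165]]
jar [[-0.0723, 0.1347, 0.026]]
[-0.04399736 -0.03217426  0.0405216 ]
tool yaw -0.14893946146336415
```

Add to h.py:
```python
def sep(t):
    z=np.load('sep.npz'); return z['O']+R.from_euler('z',z['yaw']).apply(t)
def where():
    z=np.load('sep.npz'); s=arm.read_state(); Rz=R.from_euler('z',z['yaw'])
    X=(Rz.inv()*R.from_quat(s['ee_rot'])).as_matrix()[:,0]
    print('tcp sep',Rz.inv().apply(s['position']-z['O']).round(4),'yaw',np.arctan2(X[1],X[0]).round(4),'F',Rz.inv().apply(s['wrist_force']).round(1),'t',s['clock'])
```

```bash
python3 -c "
from h import *
where(); print(tool(sep([-.04,.005,.05])),tool(sep([-.04,.005,.004])))"
```

```text
tcp sep [-0.0053 -0.0012  0.1905] yaw 0.0216 F [ 0.3 -0.   0.7] t 2.0
[-0.03450477 -0.00695514  0.14051603] [-0.03448872 -0.00695102  0.18651603]
```

inch_along --plan '[[[-0.02, -0.004, 0.05, 0, 0, 0.02], [-0.0345, -0.007, 0.1, 0, 0, 0.0216], [-0.0345, -0.007, 0.14, 0, 0, 0.0216], [-0.0345, -0.007, 0.16, 0, 0, 0.0216], [-0.0345, -0.007, 0.175, 0, 0, 0.0216], [-0.0345, -0.007, 0.186, 0, 0, 0.0216], [-0.0345, -0.007, 0.186, 0, 0, 0.0216], [-0.0345, -0.007, 0.186, 0, 0, 0.0216]]]'

```text
clock: 3.0
position: [0.5173, 0.0426, 0.0853]
ee_rot: [0.996, -0.085, 0.001, -0.0]
wrist_force: [0.3, 0.1, 0.3]
gripper_width: 0.0868
finger_force: 0.0
```

Run:
```python
from h import *
where(); c=cam('wrist'); cv2.imwrite('pics/w2.png',c['color'][:,:,::-1])
```

```text
tcp sep [-0.0387  0.0048  0.0053] yaw -0.0006 F [0.2 0.2 0.3] t 3.0
```

View pics/w2.png

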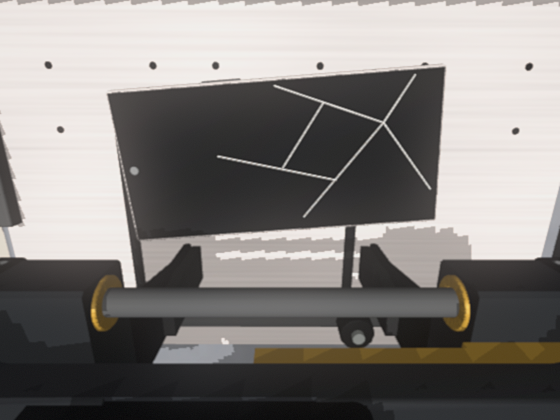

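The two fingers sit behind the phone's near side, with their tips at (190,248) and (372,248). I'll push towards the fence, which will also square the phone up.

inch_along --plan '[[[0.006, 0, 0, 0, 0, 0], [0.011, 0, 0, 0, 0, 0], [0.016, 0, 0, 0, 0, 0], [0.02, 0, 0, 0, 0, 0], [0.024, 0, 0, 0, 0, 0], [0.028, 0, 0, 0, 0, 0], [0.032, 0, 0, 0, 0, 0], [0.035, 0, 0, 0, 0, 0]]]'

```text
clock: 4.05
position: [0.5514, 0.0364, 0.0845]
ee_rot: [0.996, -0.086, -0.0, -0.0]
wrist_force: [-1.6, 0.8, 1.0]
gripper_width: 0.087
finger_force: 0.9
```

```bash
python3 -c "
from h import *
where()"
```

```text
tcp sep [-0.0041  0.0045  0.0045] yaw -0.0009 F [-1.7  0.6  1. ] t 4.05
```

inch_along --plan '[[[0.002, 0, 0, 0, 0, 0], [0.004, 0, 0, 0, 0, 0], [0.005, 0, 0, 0, 0, 0], [0.005, 0, 0, 0, 0, 0]]]'

```text
clock: 4.55
position: [0.5563, 0.0356, 0.0845]
ee_rot: [0.996, -0.086, 0.0, -0.0]
wrist_force: [-0.3, -1.5, -0.5]
gripper_width: 0.0868
finger_force: 0.3
```

```bash
python3 -c "
from h import *
where(); c=cam('wrist'); cv2.imwrite('pics/w3.png',c['color'][:,:,::-1])"
```

```text
tcp sep [0.0009 0.0046 0.0045] yaw -0.0008 F [-0.  -1.5 -0.5] t 4.55
```

View pics/w3.png

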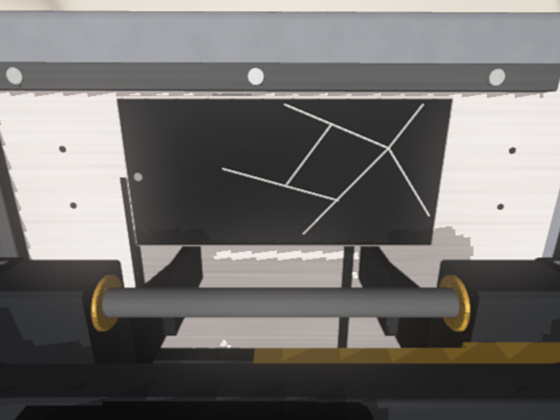

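The phone is now square, with a few mm left to the fence (its top edge is at row 99, the fence edge at about row 93). I'll push on until the force rises.

inch_along --plan '[[[0.0015, 0, 0, 0, 0, 0], [0.003, 0, 0, 0, 0, 0], [0.003, 0, 0, 0, 0, 0]]]'

```text
clock: 4.97
position: [0.5583, 0.0352, 0.0845]
ee_rot: [0.996, -0.086, -0.001, 0.0]
wrist_force: [-4.4, 2.7, 1.6]
gripper_width: 0.087
finger_force: 2.2
```

inch_along --plan '[[[0.001, 0, 0, 0, 0, 0], [0.002, 0, 0, 0, 0, 0], [0.002, 0, 0, 0, 0, 0]]]'

```text
clock: 5.35
position: [0.5585, 0.0351, 0.0844]
ee_rot: [0.996, -0.086, -0.003, 0.0]
wrist_force: [-7.6, 4.7, 4.7]
gripper_width: 0.0869
finger_force: 4.7
```

```bash
python3 -c "
from h import *
where(); c=cam('wrist'); cv2.imwrite('pics/w4.png',cv2.resize(c['color'][60:260,80:480,::-1],None,fx=2,fy=2))"
```

```text
tcp sep [0.0032 0.0044 0.0044] yaw -0.0014 F [-8.3  3.3  4.7] t 5.35
```

View pics/w4.png

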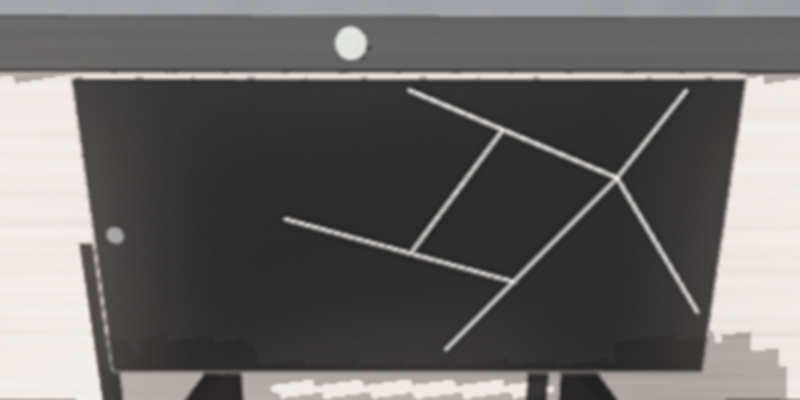

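The push reached 8 N with no further motion, so the phone is against the fence (the bright strip is its aluminium rim). Next I'll push it from its right end.

inch_along --plan '[[[-0.012, 0, 0, 0, 0, 0], [-0.015, 0, -0.03, 0, 0, 0], [-0.015, 0, -0.07, 0, 0, 0], [-0.015, 0, -0.07, 0, 0, 0]]]' --jaw 0.0

```text
clock: 5.9
position: [0.5492, 0.0379, 0.1585]
ee_rot: [0.996, -0.085, 0.005, -0.002]
wrist_force: [0.7, -0.2, -1.1]
gripper_width: 0.0554
finger_force: 0.0
```

```bash
python3 -c "
from h import *
where(); c=cam('wrist'); z=np.load('sep.npz'); Rz=R.from_euler('z',z['yaw']).as_matrix()
m=((cv2.cvtColor(c['color'],cv2.COLOR_RGB2GRAY)<75)*255).astype(np.uint8)
cv2.imwrite('pics/w5.png',c['color'][:,:,::-1])
print(tool(sep([.05,-.11,.08])),tool(sep([.05,-.11,.004])))"
```

```text
tcp sep [-0.0065  0.0056  0.0785] yaw 0.0001 F [ 0.7 -0.1 -1.1] t 5.9
[ 0.05810074  0.11501349 -0.00358108] [0.05769371 0.11520096 0.0724176 ]
```

View pics/w5.png

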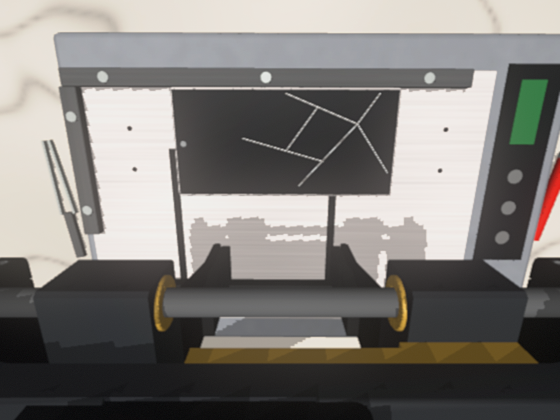

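The phone lies flush along the fence: its far edge is at row 90, parallel to it. Its right end is at col 390–399.

inch_along --plan '[[[0.025, 0.055, 0, 0, 0, 0], [0.05, 0.11, 0, 0, 0, 0], [0.056, 0.115, 0, 0, 0, 0], [0.057, 0.115, 0.04, 0, 0, 0], [0.057, 0.115, 0.06, 0, 0, 0], [0.057, 0.115, 0.074, 0, 0, 0], [0.057, 0.115, 0.074, 0, 0, 0]]]' --jaw 0.0

```text
clock: 6.82
position: [0.5832, -0.0852, 0.0807]
ee_rot: [0.996, -0.085, 0.0, 0.0]
wrist_force: [-0.3, -0.3, 0.0]
gripper_width: 0.0006
finger_force: 0.0
```

```bash
python3 -c "
from h import *
where(); c=cam('wrist'); cv2.imwrite('pics/w6.png',c['color'][:,:,::-1])"
```

```text
tcp sep [ 0.0479 -0.1099  0.0007] yaw 0.0004 F [-0.2 -0.3  0. ] t 6.825
```

View pics/w6.png

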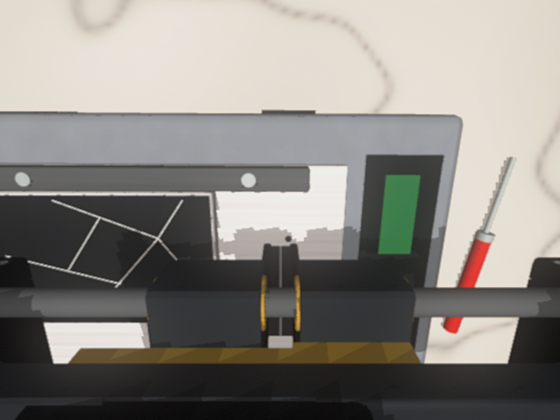

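The closed fingers are right of the phone's end (phone edge at col 214, finger at col 265). I'll raise 3 mm and push left.

inch_along --plan '[[[0.001, -0.006, -0.003, 0, 0, 0], [0.001, -0.011, -0.004, 0, 0, 0], [0.001, -0.016, -0.004, 0, 0, 0], [0.001, -0.021, -0.004, 0, 0, 0], [0.001, -0.026, -0.004, 0, 0, 0], [0.001, -0.031, -0.004, 0, 0, 0], [0.001, -0.036, -0.004, 0, 0, 0], [0.001, -0.041, -0.004, 0, 0, 0]]]'

```text
clock: 7.88
position: [0.5907, -0.0453, 0.0845]
ee_rot: [0.996, -0.086, -0.0, 0.0]
wrist_force: [-0.3, -1.2, -0.2]
gripper_width: 0.0005
finger_force: 0.6
```

```bash
python3 -c "
from h import *
where()"
```

```text
tcp sep [ 0.0485 -0.0694  0.0045] yaw -0.001 F [-0.1 -1.2 -0.2] t 7.875
```

inch_along --plan '[[[0, -0.005, 0, 0, 0, 0], [0, -0.01, 0, 0, 0, 0], [0, -0.015, 0, 0, 0, 0], [0, -0.02, 0, 0, 0, 0], [0, -0.024, 0, 0, 0, 0], [0, -0.028, 0, 0, 0, 0], [0, -0.031, 0, 0, 0, 0], [0, -0.031, 0, 0, 0, 0]]]'

```text
clock: 8.88
position: [0.5963, -0.0146, 0.0847]
ee_rot: [0.996, -0.085, 0.0, -0.0]
wrist_force: [-0.2, -1.4, -0.3]
gripper_width: 0.0002
finger_force: 0.0
```

```bash
python3 -c "
from h import *
where()"
```

```text
tcp sep [ 0.0489 -0.0381  0.0047] yaw -0.0005 F [ 0.1 -1.4 -0.3] t 8.875
```

inch_along --plan '[[[0, -0.002, 0, 0, 0, 0], [0, -0.004, 0, 0, 0, 0], [0, -0.004, 0, 0, 0, 0]]]'

```text
clock: 9.25
position: [0.5968, -0.011, 0.0847]
ee_rot: [0.996, -0.086, 0.0, -0.0]
wrist_force: [-0.0, -0.6, 1.6]
gripper_width: 0.0006
finger_force: 0.4
```

inch_along --plan '[[[0, -0.0015, 0, 0, 0, 0], [0, -0.003, 0, 0, 0, 0], [0, -0.003, 0, 0, 0, 0]]]'

```text
clock: 9.62
position: [0.5973, -0.008, 0.0846]
ee_rot: [0.996, -0.086, 0.0, -0.0]
wrist_force: [-0.8, -1.0, 1.5]
gripper_width: 0.0004
finger_force: 0.7
```

```bash
python3 -c "
from h import *
where()"
```

```text
tcp sep [ 0.0487 -0.0314  0.0046] yaw -0.0007 F [-0.6 -1.2  1.5] t 9.625
```

Not at the end stop yet, so I'll continue.

inch_along --plan '[[[0, -0.0015, 0, 0, 0, 0], [0, -0.003, 0, 0, 0, 0], [0, -0.003, 0, 0, 0, 0]]]'

```text
clock: 10.0
position: [0.5978, -0.0049, 0.0845]
ee_rot: [0.996, -0.086, 0.0, -0.0]
wrist_force: [0.5, -1.3, 0.5]
gripper_width: 0.0006
finger_force: 0.7
```

inch_along --plan '[[[0, -0.0015, 0, 0, 0, 0], [0, -0.003, 0, 0, 0, 0], [0, -0.003, 0, 0, 0, 0]]]'

```text
clock: 10.38
position: [0.5983, -0.0019, 0.0845]
ee_rot: [0.996, -0.086, 0.0, -0.0]
wrist_force: [-0.5, -1.3, 1.3]
gripper_width: 0.0004
finger_force: 0.6
```

```bash
python3 -c "
from h import *
where()"
```

```text
tcp sep [ 0.0487 -0.0253  0.0045] yaw -0.0007 F [-0.2 -1.4  1.3] t 10.375
```

inch_along --plan '[[[0, -0.0015, 0, 0, 0, 0], [0, -0.003, 0, 0, 0, 0], [0, -0.003, 0, 0, 0, 0]]]'

```text
clock: 10.75
position: [0.5988, 0.001, 0.0845]
ee_rot: [0.996, -0.086, 0.0, -0.0]
wrist_force: [-0.0, -1.1, 0.4]
gripper_width: 0.0004
finger_force: 0.5
```

inch_along --plan '[[[0, -0.0015, 0, 0, 0, 0], [0, -0.003, 0, 0, 0, 0], [0, -0.003, 0, 0, 0, 0]]]'

```text
clock: 11.12
position: [0.5988, 0.0023, 0.0845]
ee_rot: [0.996, -0.086, -0.001, 0.001]
wrist_force: [0.9, -6.0, 1.5]
gripper_width: 0.0007
finger_force: 3.3
```

```bash
python3 -c "
from h import *
where()
c=cam('wrist'); cv2.imwrite('pics/w7.png',c['color'][:,:,::-1]); g=cv2.cvtColor(c['color'],cv2.COLOR_RGB2GRAY); print(proj(c,[sep([.088,.14,.008]),sep([.06,.14,.008]),sep([.06,.14,0]),sep([.05,-.018,.01])]))
u,v=proj(c,sep([.06,.14,.008]))[0].round().astype(int); print(v,max(u-20,0)) if u>-20 else 0; print(g[v,max(u-20,0):u+40] if 0<=v<420 else '')"
```

```text
tcp sep [ 0.0484 -0.0211  0.0045] yaw -0.001 F [ 1.9 -5.8  1.5] t 11.125
[[-40.41637113 194.29309306]
 [-25.10483514 245.54457153]
 [-12.05204133 239.75409009]
 [273.21660337 263.98580281]]
[34 35 35 35 36 35 36 35 36 35 36 36 35 36 35]
```

inch_along --plan '[[[0, -0.0015, 0, 0, 0, 0], [0, -0.0015, 0, 0, 0, 0]]]'

```text
clock: 11.42
position: [0.5986, 0.0024, 0.0845]
ee_rot: [0.996, -0.086, -0.001, 0.002]
wrist_force: [0.4, -10.8, 1.5]
gripper_width: 0.0004
finger_force: 5.4
```

```bash
python3 -c "
from h import *
where()"
```

```text
tcp sep [ 0.0482 -0.021   0.0045] yaw -0.0011 F [  2.2 -10.5   1.5] t 11.425
```

inch_along --plan '[[[0, 0.004, 0, 0, 0, 0], [0, 0.015, 0, 0, 0, 0], [0, 0.015, -0.04, 0, 0, 0], [-0.03, 0, -0.09, 0, 0, 0], [-0.08, -0.04, -0.12, 0, 0, 0], [-0.08, -0.06, -0.12, 0, 0, 0], [-0.08, -0.06, -0.12, 0, 0, 0], [-0.08, -0.06, -0.12, 0, 0, 0]]]'

```text
clock: 12.42
position: [0.5308, 0.0777, 0.2041]
ee_rot: [0.996, -0.086, -0.0, 0.0]
wrist_force: [-0.1, -0.7, 0.3]
gripper_width: 0.0001
finger_force: 0.0
```

```bash
python3 -c "
from h import *
where()
c=cam('wrist'); np.save('w.npy',c,allow_pickle=True); cv2.imwrite('pics/w8.png',c['color'][:,:,::-1])"
```

```text
tcp sep [-0.0314  0.0417  0.1241] yaw -0.0009 F [ 0.1 -0.7  0.3] t 12.425
```

View pics/w8.png

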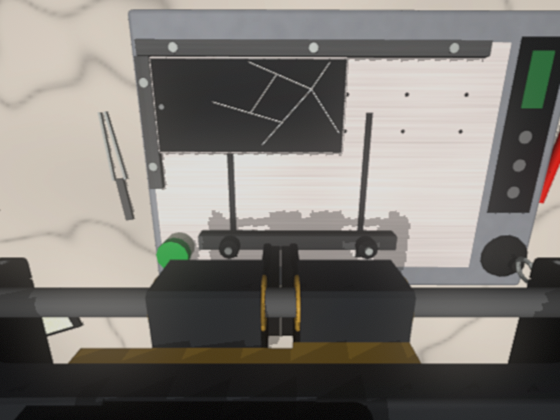

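The phone is flush in the corner: its corner is at (152,58) against the fence and end stop. The jaw bar spans cols 200–395 at rows 231–248, with knobs at (229,245) and (366,247). I'll locate the jaw's back.

Run:
```python
from h import *
c=np.load('w.npy',allow_pickle=True).item()
z=np.load('sep.npz');Rz=R.from_euler('z',z['yaw']).as_matrix()
S=lambda uv,h:((cast(c,uv,.08+h)-z['O'])@Rz).round(4).tolist()
print('face',S([[200,231.5],[396,231.5]],.0165),'back',S([[297,249]],.0165),'knobs',S([[229,245],[366,247]],.0345))
print('fence',S([[160,57],[480,57]],.008),'stop',S([[152,120]],.008),'phone',S([[152,59],[346,59],[342,153],[160,153]],.01))
where(); print(tool(sep([-.115,.02,.05])),tool(sep([-.115,.02,.007])))
```

```text
face [[-0.0546, 0.1125, 0.0165], [-0.0546, -0.0624, 0.0165]] back [[-0.0716, 0.0257, 0.0165]] knobs [[-0.0599, 0.0842, 0.0345], [-0.0617, -0.0315, 0.0345]]
fence [[0.089, 0.1357, 0.008], [0.089, -0.1165, 0.008]] stop [[0.0411, 0.1475, 0.008]] phone [[0.0873, 0.1414, 0.01], [0.0873, -0.0106, 0.01], [0.0141, -0.0115, 0.01], [0.0141, 0.1431, 0.01]]
tcp sep [-0.0313  0.0414  0.1239] yaw -0.0015 F [ 0.4 -0.5  0.2] t 12.475
[-0.0835573   0.02147825  0.0740079 ] [-0.08350888  0.02145408  0.11700787]
```

inch_along --plan '[[[-0.04, 0.01, 0, 0, 0, 0], [-0.069, 0.0165, 0, 0, 0, 0], [-0.069, 0.0165, 0.03, 0, 0, 0], [-0.069, 0.0165, 0.07, 0, 0, 0], [-0.069, 0.0165, 0.1, 0, 0, 0], [-0.069, 0.0165, 0.115, 0, 0, 0], [-0.069, 0.0165, 0.115, 0, 0, 0]]]'

```text
clock: 13.35
position: [0.4594, 0.0723, 0.088]
ee_rot: [0.996, -0.086, -0.002, 0.001]
wrist_force: [0.9, -0.2, 0.6]
gripper_width: 0.0003
finger_force: 0.0
```

```bash
python3 -c "
from h import *
where()"
```

```text
tcp sep [-0.1008  0.0242  0.008 ] yaw -0.0024 F [ 0.9 -0.   0.6] t 13.35
```

inch_along --plan '[[[0.005, 0, 0, 0, 0, 0], [0.01, 0, 0, 0, 0, 0], [0.015, 0, 0, 0, 0, 0], [0.02, 0, 0, 0, 0, 0], [0.025, 0, 0, 0, 0, 0], [0.03, 0, 0, 0, 0, 0]]]'

```text
clock: 14.1
position: [0.4896, 0.0682, 0.0896]
ee_rot: [0.996, -0.086, -0.0, 0.0]
wrist_force: [-2.7, 0.5, 3.0]
gripper_width: 0.0005
finger_force: 1.6
```

```bash
python3 -c "
from h import *
where()"
```

```text
tcp sep [-0.0704  0.0253  0.0096] yaw -0.0009 F [-2.8 -0.   3. ] t 14.1
```

inch_along --plan '[[[0.006, 0, 0, 0, 0, 0], [0.013, 0, 0.001, 0, 0, 0], [0.02, 0, 0.001, 0, 0, 0], [0.027, 0, 0.001, 0, 0, 0], [0.034, 0, 0.001, 0, 0, 0], [0.041, 0, 0.001, 0, 0, 0], [0.047, 0, 0.001, 0, 0, 0], [0.052, 0, 0.001, 0, 0, 0]]]'

```text
clock: 15.1
position: [0.5411, 0.0592, 0.0883]
ee_rot: [0.996, -0.086, -0.0, 0.0]
wrist_force: [-2.8, -0.0, 0.5]
gripper_width: -0.0
finger_force: 1.6
```

```bash
python3 -c "
from h import *
where()"
```

```text
tcp sep [-0.0181  0.0252  0.0083] yaw -0.0011 F [-2.8 -0.5  0.5] t 15.1
```

inch_along --plan '[[[0.002, 0, 0, 0, 0, 0], [0.004, 0, 0, 0, 0, 0], [0.005, 0, 0, 0, 0, 0], [0.005, 0, 0, 0, 0, 0]]]'

```text
clock: 15.6
position: [0.5457, 0.0586, 0.0884]
ee_rot: [0.996, -0.086, -0.0, 0.0]
wrist_force: [-1.8, -0.8, 0.2]
gripper_width: 0.0005
finger_force: 1.3
```

```bash
python3 -c "
from h import *
where()"
```

```text
tcp sep [-0.0134  0.0254  0.0084] yaw -0.001 F [-1.7 -1.1  0.2] t 15.6
```

inch_along --plan '[[[0.0015, 0, 0, 0, 0, 0], [0.003, 0, 0, 0, 0, 0], [0.003, 0, 0, 0, 0, 0]]]'

```text
clock: 15.98
position: [0.5483, 0.0581, 0.0884]
ee_rot: [0.996, -0.086, -0.001, 0.0]
wrist_force: [-4.5, -0.8, 0.0]
gripper_width: 0.0006
finger_force: 2.3
```

inch_along --plan '[[[0.001, 0, 0, 0, 0, 0], [0.002, 0, 0, 0, 0, 0], [0.002, 0, 0, 0, 0, 0]]]'

```text
clock: 16.35
position: [0.5484, 0.058, 0.0884]
ee_rot: [0.996, -0.086, -0.003, 0.0]
wrist_force: [-10.2, 2.7, 4.4]
gripper_width: 0.0009
finger_force: 5.1
```

```bash
python3 -c "
from h import *
where()"
```

```text
tcp sep [-0.0107  0.0253  0.0084] yaw -0.0013 F [-10.5   0.9   4.4] t 16.35
```

The jaw stopped with 10 N on it. I'll back off, lift clear and check.

inch_along --plan '[[[-0.004, 0, 0, 0, 0, 0], [-0.02, 0, 0, 0, 0, 0], [-0.04, 0, 0, 0, 0, 0], [-0.05, 0, -0.05, 0, 0, 0], [-0.05, 0, -0.1, 0, 0, 0], [-0.05, 0, -0.12, 0, 0, 0], [-0.05, 0, -0.12, 0, 0, 0], [-0.05, 0, -0.12, 0, 0, 0]]]'

```text
clock: 17.35
position: [0.5017, 0.0665, 0.2077]
ee_rot: [0.996, -0.086, 0.0, -0.0]
wrist_force: [-0.0, -0.1, -0.9]
gripper_width: 0.0004
finger_force: 0.0
```

Run:
```python
from h import *
where(); c=cam('wrist'); g=cv2.cvtColor(c['color'],cv2.COLOR_RGB2GRAY).astype(int)
z=np.load('sep.npz');Rz=R.from_euler('z',z['yaw']).as_matrix()
def P(t): return proj(c,[sep(t)])[0]
# brightness profiles in separator coords at phone-top height
def prof(a,b,n):
    q=proj(c,[sep(np.array(a)+(np.array(b)-a)*i/(n-1)) for i in range(n)]).astype(np.float32)
    return cv2.remap(c['color'].mean(2).astype(np.float32),q[:,0].reshape(1,-1),q[:,1].reshape(1,-1),1)[0].astype(int).tolist()
for y in(.0,.105,.13): print('fence y',y,prof([.075,y,.009],[.1,y,.009],26))
for x in(.03,.075): print('stop x',x,prof([x,.13,.009],[x,.155,.009],26))
for y in(.04,.1): print('jaw y',y,prof([-.02,y,.0165],[.03,y,.0165],26))
print('end',prof([.05,-.03,.01],[.05,0,.01],16))
cv2.imwrite('pics/w9.png',c['color'][:,:,::-1])
```

```text
tcp sep [-0.0582  0.0257  0.1277] yaw -0.0009 F [-0.  -0.1 -0.9] t 17.35
fence y 0.0 [48, 48, 48, 47, 47, 47, 47, 47, 46, 46, 45, 46, 46, 84, 127, 88, 76, 76, 77, 79, 81, 80, 79, 77, 78, 77]
fence y 0.105 [43, 42, 42, 41, 41, 42, 41, 41, 41, 41, 42, 42, 41, 71, 145, 116, 71, 79, 78, 78, 80, 80, 80, 79, 81, 81]
fence y 0.13 [43, 43, 43, 44, 43, 43, 43, 44, 43, 44, 44, 42, 41, 59, 132, 115, 70, 78, 77, 78, 79, 80, 78, 78, 79, 80]
stop x 0.03 [50, 50, 50, 51, 51, 51, 51, 52, 51, 52, 52, 52, 51, 63, 104, 101, 86, 87, 87, 87, 87, 86, 85, 85, 84, 86]
stop x 0.075 [43, 43, 44, 43, 44, 45, 44, 45, 44, 45, 44, 45, 42, 59, 87, 83, 81, 82, 82, 81, 79, 77, 77, 77, 77, 83]
jaw y 0.04 [203, 203, 205, 200, 203, 203, 206, 198, 201, 175, 116, 87, 90, 89, 88, 88, 88, 84, 100, 50, 50, 49, 48, 47, 47, 46]
jaw y 0.1 [207, 208, 205, 204, 207, 205, 205, 203, 206, 178, 136, 88, 92, 92, 90, 90, 90, 84, 110, 50, 51, 50, 49, 48, 46, 46]
end [196, 197, 196, 197, 197, 197, 198, 198, 198, 159, 68, 51, 51, 51, 51, 50]
```

The profiles show only the phone's thin rim between the glass and the fence, stop and jaw. It is even along each side, and the robot is clear.

```bash
python3 -c "
from workcell import arm
print(arm.job_done())"
```

```text
the job is handed in; nothing more can be done
None
```

I handed the job in at about 17 s of robot time: the phone is flush against the fence and end stop, the jaw is snug, and the robot is clear, going by the contact forces and a last camera check; no verdict came back.

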